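Dock a battery pack in the counter charging cradle

ROBOT

A 7-joint arm with a two-finger parallel gripper is mounted at the origin on the work surface. World frame = base frame: x ahead of the robot, y to its left, z up, the work surface at z = 0. Lengths are in m, angles in rad, forces in N, time in s.
With the tool pointing down it reaches from about 0.425 to 0.925 m from the base axis. Payload 6.8 kg.
Tool frame: the origin (TCP) lies at the very end of the fingers, on their centre line; the grasp point (between the pads) lies 19 mm behind it; z points along the fingers, x is the direction in which the jaws open and shut, and the axes are right-handed (so a half turn about z gives the same grasp; the last joint's range is limited). The gripper opens to 85 mm and grips with 20 to 120 N. Pads are 22 mm wide; open, the fingers measure 114 mm over their backs; the gripper's body (76 mm by 85 mm) begins 54 mm behind the grasp point. The pads swing forward as they close: fully open they stand 13 mm farther back than shut.
Start: joints at [1.067, 0.477, 0.022, 1.555, -0.011, 1.109, -0.083], TCP at [0.26, -0.623, 0.231] pointing down, gripper open.
Joint ranges: [-2.96, 2.96], [-0.34, 2.1], [-1.41, 1.46], [0.24, 2.44], [-1.37, 4.51], [0.17, 1.92], [-2.96, 2.96]. Speed limits (rad/s): [2.39, 2.39, 3.14, 3.14, 3.14, 3.14, 3.14].

INTERFACE

Orientations are given as a unit quaternion [w, x, y, z].
In Python, from station import bot gives the robot as it stands.
- The arm moves only by the shell command python3 -m creep 'ROWS' [FORCE]. ROWS is JSON, a list that holds one entry, the list of rows, each a list of 7 numbers: the shift along the tool's x, y, z in cm, then the turn, a rotation vector about the tool's x, y, z in rad, then the opening, from 0 (shut) to 1 (fully open). In form: [[[dx, dy, dz, wx, wy, wz, claw], ...]]. A call has 1 to 10 rows; each row is the pose to reach, as a shift and turn from the pose commanded when the call began, along the tool's axes at that moment; what a row does not reach only later rows make up. A row lasts 1/8 s, in which the tool goes at most 62.5 mm and 10.7 degrees, less where a joint would pass 70% of its speed; a pose out of reach is approached as far as the arm can. A call with a gripper value outside its range is refused whole. The fingers move at their own pace and stop on an object; FORCE is the grip in N (left out, the last holds). Time passes only in rows, so rows that repeat a pose let the fingers close. It gives the time, the measured TCP pose, the force and the opening at its end, in the units of the state.
- bot.get_obs(): the state, without advancing time (a new reading comes with each control period).
- bot.read_camera(name): name is "side" or "top"; returns (picture, depth): 480x640x3 uint8, blue, green, red; 480x640 float32, m along the optical axis (not along the pixel's ray), 0 where there is no reading.
- bot.calibration(name): a dict with "mtx" (3x3 intrinsics, pixels), "dist_coeffs" ([k1, k2, p1, p2, k3] as OpenCV has them; the pictures are not rectified), "rvec" (rotation vector, rad) and "tvec" (3), from world to camera coordinates, as OpenCV has them. Camera axes: x right, y down, z forward; pixel columns grow to the right and rows downward; lengths in m; the calibration is good to about 2 mm. A picture is of the moment at which its call begins. calibration takes no time and is no camera call.
- bot.hand_in(): hands the job in, once; it reports no verdict.
Trained networks look in the newest picture that a camera, given by its name, has taken for a name from the list of things; names that differ only in an ending like _2 or _b are one class to them, and where a whole thing is asked for, a point or a joint stands for the part that bears it (a point fixed in the world has none). Each returns a list of dicts, best first, with "p" (0 to 1); they miss things now and then, are a little off and sometimes report something else, mostly with a low value. They report only what shows in the picture. A call takes as long as a camera call. They do not tell look-alikes from the thing itself.
- bot.find_in(camera, label): "xy" ([column, row] in pixels, amid what is visible of it).
- bot.silhouettes(camera, label): "mask" (480x640 bool, what is visible of it) and "xy" ([column, row] in pixels, amid what is visible of it).
The state is a dict: "t": time; "q": joint angles; "joint_vel": joint speeds; "joint_torque": joint torques, N m; "eef_pos": TCP position; "tool_rot": TCP orientation; "contact_force": force on the tool from outside, world axes, zero at the start; "torque": the same for the moment, N m; "gripper_width": opening from 0.0 (shut) to 1.0 (fully open).
Only numpy, scipy, OpenCV 4.12 (cv2) and the standard library are available. Lean on these libraries where they do the work, as an engineer would, in place of code of your own. Each camera call takes 0.05 s, during which the arm holds its last target.

TASK

A battery pack for the shop's handheld terminal lies on the entry deck of the empty charging cradle, in front of its hold-down spring; the other cradle is already full. With the fingertips, press the pack down firmly behind its thumb ridge so that it stays flat on the deck, and slide it along under the spring until it is fully home against the end stop, then take the hand away. Do not pick the pack up, and leave everything else on the counter where it is.

Things in the scene. Friction and masses are not known exactly. Their poses are not given: they have to be found in the camera images.
- pack: The battery pack to dock: black plastic slab 96 (x) x 56 (y) x 22 mm, about 0.26 kg. Origin: centre of its underside. +x points along the slide to its leading end (nose, x = +48 mm); z up. A flat ribbed thumb pad lies on its top from x = -25 to 0 mm, a raised thumb ridge just ahead of it. Starts on the deck before the contacts, up to 3 mm and 0.04 rad out of line; slippery on the cradle.
- ridge (a point): Foot of the pack's thumb ridge, middle of its rear side (pack x = +2 mm, y = 0), on the pack's top face 22 mm above its underside. The ridge is 4 mm high, 4 mm thick (pack x = +2 to +6 mm), 36 mm wide across y. Press down just behind it and push against it. Keeping the nose flat takes about 11 N straight down here, 15 to 20 N is right; the slide itself needs up to about 17 N.
- nose (a point): Middle of the lower edge of the pack's leading end (pack x = +48 mm, z = 0).
- cradle: The empty charging cradle, fixed: grey housing 224 (x) x 84 (y) mm. Origin: centre of its underside, on the counter. +x is the slide direction, from the mouth to the end stop. Flat deck 14 mm above the counter, x = -112 to +74 mm. Side cheeks 14 mm above the deck, 60 mm apart from x = -10 to +74 mm, flaring to 66 mm at x = -48 mm. End-stop block x = +74 to +112 mm, 52 mm high.
- bay_end (a point): Foot of the end stop, mid-width, at deck height (cradle x = +74 mm, y = 0, z = 14 mm). The pack is home when the nose meets it; the ridge's foot is then at cradle x = +28 mm, 13 mm short of the leaf's lip.
- contacts (a joint): Two bowed copper contact strips of the empty cradle, one sprung part: they stand 7 mm above the deck between cradle x = +11 and +55 mm (top at +29 to +37 mm). Value in m, 0 free, 0.007 pressed flush; 6.5 N moves them, 8 N holds them flush. Left alone they lift the pack's nose so that it butts on the leaf's lip and goes no further.
- leaf (a joint): Hold-down leaf spring of the empty cradle, 40 mm wide, rooted on the end stop's face 43 mm above the counter, reaching back over the bay: lowest line at cradle x = +50 mm, 33 mm above the counter, then an upturned lip to x = +41 mm, 37.5 mm above the counter. Bend in rad, 0 free, grows as it is lifted; about 0.12 with the pack under it, bearing down with about 10 N.
- cradle_full: The other charging cradle, same shape and axes, fixed, with a pack docked in it already. Not to be used.
- till_roll: Bystander: paper till roll standing upright, 60 mm across, 80 mm high. Origin: centre of its underside.
- gum_box: Bystander: small green carton, 75 x 55 x 45 mm. Origin: centre of its underside.
- can: Bystander: yellow drink can, 66 mm across, 115 mm high. Origin: centre of its underside.
- mint_tin: Bystander: flat mint tin, 95 x 60 x 21 mm. Origin: centre of its underside.
- handheld: Bystander: handheld price terminal, 160 x 72 x 28 mm, lying on its back. Origin: centre of its underside.
- bar_carton: Bystander: red display carton of wrapped bars, 100 x 150 x 45 mm. Origin: centre of its underside.
- notebook: Bystander: spiral notebook, 105 x 148 x 13 mm. Origin: centre of its underside.
Things that resemble listed ones, but are neither listed nor needed, are in the scene too. What is shaped like the pack but pink is not meant.

How it is judged:
By the outcome, as a careful person would: the job done as asked, in the order asked, and still so for the second after the job is handed in, with the robot touching nothing.
It also fails if it takes over 42 s, if anything falls off the work surface, if the arm or the gripper's body presses on something with over 40 N, if the wrist force passes 120 N, or if a joint passes its speed limit or range.

## Working session

There is one attempt and no reset: what is moved stays moved. The work goes in short steps, Python scripts to look and compute and a shell command to move; the robot and the scene stay as the last step left them, time stands still between calls to the robot, and variables do not carry over. Pictures are saved under pics/ and viewed, and the job is handed in when it is done.

```bash
mkdir -p pics; ls
python3 - <<'E'
from station import bot
import cv2,numpy as np
o=bot.get_obs()
for k,v in o.items(): print(k,np.round(v,4))
for c in("side","top"):
    im,d=bot.read_camera(c); cv2.imwrite(f"pics/{c}0.png",im); np.save(f"pics/{c}0.npy",d)
    print(c,bot.calibration(c))
    for l in("pack","cradle","ridge","nose","bay_end","leaf","contacts"):
        print(l,[(np.round(r["xy"],1).tolist(),round(r["p"],2)) for r in bot.find_in(c,l)])
E
```

```text
pics
t 0.0
q [ 1.0669  0.4778  0.0223  1.5565 -0.0115  1.1093 -0.0831]
joint_vel [-0.0009  0.0003 -0.0003  0.0006 -0.0011 -0.0012 -0.0002]
joint_torque [-1.00000e-04 -5.96454e+01  1.60780e+00 -2.81201e+01  1.25000e-02
  9.30000e-03 -0.00000e+00]
eef_pos [ 0.26   -0.6223  0.2303]
tool_rot [-4.000e-04  8.323e-01 -5.543e-01 -8.000e-04]
contact_force [-0.664  -0.04    0.3147]
torque [-0.0244  0.0478  0.0574]
gripper_width 1.001
side {'mtx': array([[490.37462431,   0.        , 325.8178642 ],
       [  0.        , 490.37462431, 240.66049728],
       [  0.        ,   0.        ,   1.        ]]), 'dist_coeffs': array([0.03959081, 0.        , 0.        , 0.        , 0.        ]), 'rvec': array([ 0.68718379, -2.62603524,  1.10058423]), 'tvec': array([0.48502584, 0.23148763, 1.04028723])}
pack [([429.5, 255.9], 0.97), ([349.2, 170.2], 0.93), ([383.7, 209.1], 0.91), ([394.5, 149.1], 0.64), ([237.9, 236.5], 0.19)]
cradle [([351.2, 204.0], 0.68)]
ridge [([430.3, 256.8], 0.95), ([349.1, 169.9], 0.93), ([384.8, 210.4], 0.85)]
nose [([349.7, 171.4], 0.9), ([429.7, 257.4], 0.78), ([384.0, 210.3], 0.75), ([352.7, 206.3], 0.22)]
bay_end [([354.2, 205.4], 0.65)]
leaf [([345.4, 197.7], 0.41)]
contacts [([393.8, 149.2], 0.51)]
top {'mtx': array([[496.06357836,   0.        , 317.42061895],
       [  0.        , 496.06357836, 234.21802426],
       [  0.        ,   0.        ,   1.        ]]), 'dist_coeffs': array([-0.1340275,  0.       ,  0.       ,  0.       ,  0.       ]), 'rvec': array([ 2.17875374, -2.16770508,  0.11328818]), 'tvec': array([-0.01439724,  0.54518997,  1.00649136])}
pack [([411.8, 261.3], 0.94), ([468.2, 178.1], 0.92), ([369.6, 339.5], 0.77)]
cradle [([404.5, 217.2], 0.97)]
ridge [([470.3, 176.3], 0.71), ([370.6, 337.6], 0.65), ([523.9, 227.0], 0.65), ([416.0, 261.6], 0.62)]
nose [([413.2, 265.0], 0.95), ([370.5, 340.6], 0.92), ([226.6, 235.8], 0.21)]
bay_end [([405.3, 219.6], 0.77)]
leaf []
contacts []
```

View pics/side0.png

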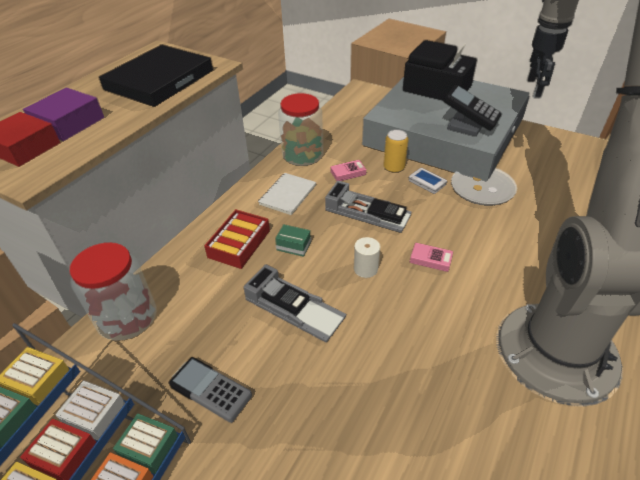

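View pics/top0.png

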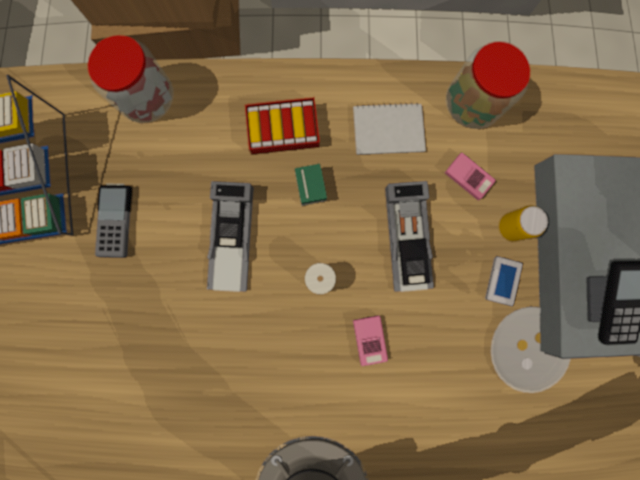

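The empty cradle is the right one in the top view, spanning about (413,290) to (407,185), with the black pack at (412,262). The full cradle is at (230,235), and the two pink packs are decoys. Next I'll zoom in and measure.

```bash
cat > h.py <<'E'
import numpy as np,cv2
from station import bot
def cal(c):
    k=bot.calibration(c); R=cv2.Rodrigues(k["rvec"])[0]; return k["mtx"],k["dist_coeffs"],R,np.array(k["tvec"]).ravel()
def onplane(c,px,z):
    K,D,R,t=cal(c); u=cv2.undistortPoints(np.array(px,float).reshape(-1,1,2),K,D).reshape(-1,2)
    o=-R.T@t; r=np.c_[u,np.ones(len(u))]@R; s=(np.atleast_1d(z)-o[2])/r[:,2]; return o+s[:,None]*r
def cloud(c,d):
    K,D,R,t=cal(c); v,u=np.mgrid[:480,:640]; p=cv2.undistortPoints(np.c_[u.ravel(),v.ravel()].astype(float).reshape(-1,1,2),K,D).reshape(-1,2)
    P=np.c_[p,np.ones(len(p))]*d.ravel()[:,None]; return ((P-t)@R).reshape(480,640,3)
def proj(c,P):
    K,D,R,t=cal(c); return cv2.projectPoints(np.array(P,float).reshape(-1,1,3),R,t,K,D)[0].reshape(-1,2)
E
python3 - <<'E'
from h import *
im=cv2.imread("pics/top0.png"); cv2.imwrite("pics/topz.png",cv2.resize(im[175:300,370:450],None,fx=4.8,fy=4.8,interpolation=cv2.INTER_CUBIC))
im=cv2.imread("pics/side0.png"); cv2.imwrite("pics/sidez.png",cv2.resize(im[175:240,315:420],None,fx=7,fy=7,interpolation=cv2.INTER_CUBIC))
C=cloud("top",np.load("pics/top0.npy"))
for v in range(180,298,4): print(v,[tuple(np.round(C[v,u]*1000).astype(int).tolist()) for u in (390,400,410,420,428)])
E
```

```text
180 [(667, -169, -1), (668, -191, -3), (667, -212, 2), (668, -235, 1), (668, -253, -1)]
184 [(648, -161, 49), (648, -181, 53), (648, -203, 52), (648, -223, 53), (660, -253, -3)]
188 [(639, -161, 52), (640, -182, 50), (639, -202, 54), (640, -223, 54), (651, -253, -2)]
192 [(631, -160, 54), (631, -181, 54), (631, -202, 53), (631, -222, 55), (632, -241, 49)]
196 [(623, -161, 51), (623, -181, 52), (623, -202, 53), (624, -224, 48), (623, -240, 52)]
200 [(614, -160, 53), (615, -181, 51), (614, -202, 53), (617, -226, 37), (624, -251, 1)]
204 [(610, -164, 28), (608, -183, 43), (608, -203, 43), (612, -230, 18), (616, -252, -3)]
208 [(601, -163, 31), (600, -183, 38), (600, -204, 38), (603, -229, 19), (606, -251, 0)]
212 [(593, -164, 27), (592, -183, 37), (591, -203, 43), (596, -231, 12), (597, -251, 1)]
216 [(585, -164, 26), (586, -187, 16), (583, -204, 40), (587, -231, 11), (589, -251, 1)]
220 [(576, -163, 29), (578, -187, 15), (578, -208, 15), (578, -230, 15), (580, -251, -1)]
224 [(568, -165, 20), (569, -187, 13), (570, -209, 12), (570, -230, 12), (571, -250, 1)]
228 [(561, -165, 15), (561,
[... 878 characters left out ...]
, -168, -5), (476, -186, 15), (475, -203, 35), (475, -224, 38), (475, -240, 38)]
272 [(468, -167, 1), (468, -186, 13), (467, -204, 33), (467, -224, 36), (467, -240, 37)]
276 [(459, -166, 2), (459, -185, 18), (459, -203, 37), (459, -224, 34), (459, -240, 37)]
280 [(451, -167, 1), (451, -185, 16), (451, -203, 36), (451, -224, 34), (451, -240, 38)]
284 [(442, -167, -3), (442, -185, 16), (442, -204, 31), (442, -228, 16), (442, -245, 16)]
288 [(434, -167, -3), (434, -186, 15), (434, -207, 14), (434, -229, 12), (434, -245, 13)]
292 [(425, -167, 0), (425, -188, 1), (425, -209, 1), (425, -231, 0), (425, -248, 0)]
296 [(417, -166, 1), (417, -188, -3), (417, -210, -2), (417, -231, 2), (417, -249, -2)]
```

Run:
```python
from h import *
im,_=bot.read_camera("top")
vis=im.copy()
for l in("cradle","pack"):
    for r in bot.silhouettes("top",l):
        m=r["mask"].astype(np.uint8); print(l,r["p"],r["xy"],m.sum(), cv2.minAreaRect(cv2.findNonZero(m)))
im,_=bot.read_camera("side")
for l in("cradle","pack"):
    for r in bot.silhouettes("side",l):
        m=r["mask"].astype(np.uint8); print(l,r["p"],r["xy"],m.sum(), cv2.minAreaRect(cv2.findNonZero(m)))
```

```text
cradle 0.61 [403.9, 216.2] 2808 ((410.2483215332031, 235.97930908203125), (107.12866973876953, 42.68537902832031), 85.2363510131836)
pack 0.92 [369.7, 340.7] 1245 ((370.1216125488281, 339.72967529296875), (47.51130676269531, 27.290231704711914), 80.53767395019531)
pack 0.63 [468.7, 176.7] 1221 ((469.77886962890625, 175.69529724121094), (45.645198822021484, 27.94010353088379), 39.09385681152344)
cradle 0.86 [350.8, 204.7] 1662 ((365.6030578613281, 209.26805114746094), (85.7967529296875, 33.100284576416016), 23.96249008178711)
pack 0.8 [432.2, 257.4] 810 ((431.2115478515625, 255.9423065185547), (40.007694244384766, 20.984426498413086), 11.309932708740234)
pack 0.7 [345.6, 168.9] 538 ((347.3873596191406, 170.0268096923828), (16.90829849243164, 34.743080139160156), 76.60750579833984)
pack 0.66 [384.8, 210.3] 704 ((386.1980895996094, 210.55662536621094), (38.32358932495117, 20.46672248840332), 15.94539737701416)
pack 0.29 [210.9, 389.8] 2789 ((209.88839721679688, 388.93133544921875), (77.82847595214844, 39.17628860473633), 31.607500076293945)
```

View pics/topz.png

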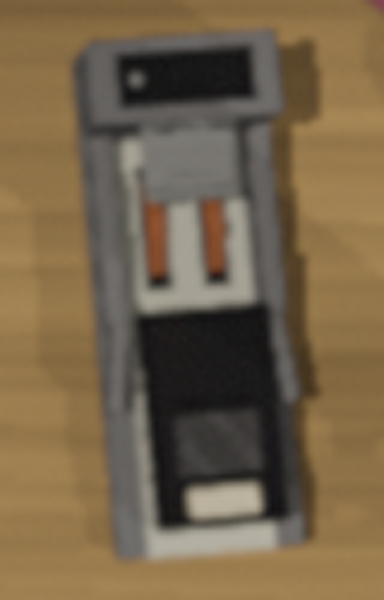

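View pics/sidez.png

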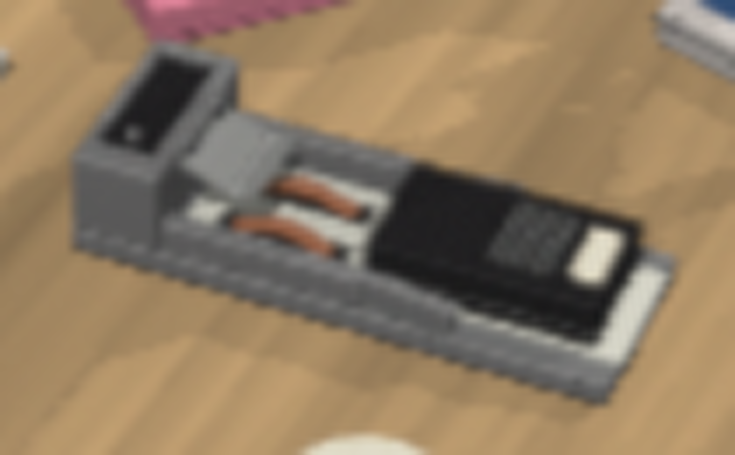

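```bash
cat > fit.py <<'E'
from h import *
from scipy.optimize import least_squares
f=lambda a,s,o:(np.array(a,float)+.5)/s-.5+np.array(o)
def T(p,P):
    c,s=np.cos(p[2]),np.sin(p[2]); P=np.array(P,float)/1000
    return np.c_[p[0]+c*P[:,0]-s*P[:,1],p[1]+s*P[:,0]+c*P[:,1],P[:,2]]
def fit(name,sets,p0):
    def r(p,raw=False):
        out=[proj(c,T(p,P))-px for c,P,px in sets]
        return out if raw else np.concatenate([o.ravel() for o in out])
    s=least_squares(r,p0,loss="soft_l1"); print(name,np.round(s.x,4)); 
    for o in r(s.x,True): print(np.round(o,1).tolist())
    return s.x
if __name__=="__main__":
    Cb=[(112,42,52),(112,-42,52),(74,-42,52),(74,42,52),(-112,42,14),(-112,-42,14)]
    ct=f([(80,45),(276,32),(283,108),(87,125),(115,557),(306,540)],4.8,(370,175))
    cs=f([(75,150),(160,45),(238,65),(155,160),(605,390),(675,262)],7,(315,175))
    Pk=[(48,28,36),(48,-28,36),(-48,-28,36),(-48,28,36)]
    pt=f([(137,318),(268,305),(288,517),(158,527)],4.8,(370,175))
    ps=f([(372,240),(415,163),(640,220),(600,312)],7,(315,175))
    for s in("top","side","both"):
        a=[("top",Cb,ct)]*(s!="side")+[("side",Cb,cs)]*(s!="top")
        b=[("top",Pk,pt)]*(s!="side")+[("side",Pk,ps)]*(s!="top")
        print(s);c=fit("cradle",a,[.54,-.2,0]);p=fit("pack",b,[.49,-.2,0])
        d=p-c; R=np.array([[np.cos(c[2]),np.sin(c[2])],[-np.sin(c[2]),np.cos(c[2])]]); print("pack in cradle",np.round(R@d[:2]*1000,1),d[2])
        print("ridge world",T(p,[(2,0,36)])*1000)
E
python3 fit.py
```

```text
top
cradle [ 0.5425 -0.2049  0.0856]
[[0.2, -1.3], [-0.7, -1.6], [-0.2, 0.6], [0.5, 0.1], [0.3, 0.5], [-0.2, 0.6]]
pack [ 0.4891 -0.2115  0.0846]
[[0.3, -1.5], [-0.4, -0.9], [-0.1, 1.0], [0.2, 1.3]]
pack in cradle [-53.7  -2. ] -0.0009795480101201098
ridge world [[ 491.13156025 -211.32818606   36.        ]]
side
cradle [ 0.5423 -0.2047  0.0631]
[[-1.1, 0.5], [-0.2, -1.5], [0.9, -0.9], [0.1, 2.9], [-0.2, 0.3], [0.3, -0.4]]
pack [ 0.4893 -0.2118  0.0879]
[[-1.4, 0.5], [-0.1, -0.6], [1.1, 0.2], [0.2, -0.2]]
pack in cradle [-53.3  -3.8] 0.024857336619312206
ridge world [[ 491.26698552 -211.65177521   36.        ]]
both
cradle [ 0.5423 -0.2048  0.0808]
[[0.4, -1.4], [-0.5, -1.4], [-0.0, 0.8], [0.6, 0.1], [-0.0, 0.5], [-0.5, 0.8]]
[[-1.2, 1.0], [-0.7, -1.2], [0.5, -0.7], [0.1, 3.2], [0.3, -0.1], [0.3, -0.9]]
pack [ 0.4892 -0.2116  0.0856]
[[0.3, -1.5], [-0.4, -1.0], [-0.1, 1.0], [0.3, 1.3]]
[[-1.4, 0.5], [-0.1, -0.6], [1.1, 0.3], [0.1, -0.2]]
pack in cradle [-53.5  -2.5] 0.0048674422027917
ridge world [[ 491.18328085 -211.38827239   36.        ]]
```

Run:
```python
from h import *
from scipy.spatial.transform import Rotation as Ro
for c in("top","side"):
    C=cloud(c,np.load(f"pics/{c}0.npy")).reshape(-1,3)
    a=np.array([.26,-.622]);b=np.array([.482,-.212]);L=np.linalg.norm(b-a);u=(b-a)/L
    s=(C[:,:2]-a)@u; w=abs((C[:,:2]-a)@[-u[1],u[0]])
    for k in np.arange(-.05,L+.05,.05):
        m=(s>k)&(s<k+.05)&(w<.1)&(C[:,2]>-.05)
        print(c,round(k,2),m.sum(), np.round(C[m,2].max(),3) if m.any() else None)
q=bot.get_obs()["tool_rot"]; R=Ro.from_quat([q[1],q[2],q[3],q[0]]).as_matrix(); print(R)
th=.085; 
x=np.array([np.sin(th),-np.cos(th),0]); z=np.array([0,0,-1.]); y=np.cross(z,x)
G=np.c_[x,y,z]; print("rotvec tool",Ro.from_matrix(R.T@G).as_rotvec())
u=np.array([np.cos(th),np.sin(th),0]); rid=np.array([.4912,-.2114,.036])
for back,h in((.02,.1),(.013,.05)):
    P=rid-back*u+[0,0,h]; print(P,"tool shift cm",(P-bot.get_obs()["eef_pos"])@R*100)
```

```text
top -0.05 1344 0.11
top 0.0 1415 0.171
top 0.05 2110 0.184
top 0.1 3177 0.187
top 0.15 3230 0.11
top 0.2 2043 0.104
top 0.25 2167 0.027
top 0.3 2190 0.024
top 0.35 2132 0.006
top 0.4 2022 0.041
top 0.45 2218 0.043
top 0.5 2299 0.043
side -0.05 1046 0.48
side 0.0 2875 0.483
side 0.05 1031 0.351
side 0.1 1564 0.19
side 0.15 1785 0.111
side 0.2 777 0.105
side 0.25 854 0.028
side 0.3 915 0.028
side 0.35 816 0.007
side 0.4 616 0.042
side 0.45 1030 0.044
side 0.5 1175 0.047
[[ 3.85592024e-01 -9.22669383e-01  7.66573363e-06]
 [-9.22669383e-01 -3.85592025e-01 -1.20737568e-05]
 [ 1.40959315e-05 -2.41739338e-06 -1.00000000e+00]]
rotvec tool [-4.58875222e-06 -1.36065213e-05  3.10849380e-01]
[ 0.47127221 -0.21309795  0.136     ] tool shift cm [-29.66826582 -35.26880745   9.52979852]
[ 0.47824693 -0.21250367  0.086     ] tool shift cm [-29.4542291  -35.93524725  14.52980314]
```

```bash
python3 -m creep '[[[-3.7,-4.4,0,0,0,0,0],[-7.4,-8.8,0,0,0,0,0],[-11.1,-13.2,0,0,0,0,0],[-14.8,-17.6,0,0,0,0,0],[-18.5,-22,0,0,0,0.08,0],[-22.2,-26.4,1,0,0,0.16,0],[-26,-31,4,0,0,0.24,0],[-29.6,-35.3,7,0,0,0.311,0],[-29.6,-35.3,9.5,0,0,0.311,0],[-29.6,-35.3,9.5,0,0,0.311,0]]]' 40
```

```text
t: 2.35
eef_pos: [0.4708, -0.2124, 0.1348]
tool_rot: [0.001, 0.737, -0.676, -0.002]
contact_force: [0.5, 0.7, 0.1]
gripper_width: -0.003
```

Run:
```python
from h import *
im,d=bot.read_camera("side"); cv2.imwrite("pics/side1.png",cv2.resize(im[95:240,290:450],None,fx=4.9,fy=4,interpolation=cv2.INTER_CUBIC))
im,d=bot.read_camera("top"); cv2.imwrite("pics/top1.png",cv2.resize(im[170:300,350:470],None,fx=4.5,fy=4.5,interpolation=cv2.INTER_CUBIC))
print(bot.get_obs()["eef_pos"],proj("side",bot.get_obs()["eef_pos"]),proj("top",bot.get_obs()["eef_pos"]))
```

```text
[ 0.4718441  -0.21458159  0.13696652] [[396.38069047 179.01676676]] [[426.45809327 268.17601012]]
```

View pics/side1.png

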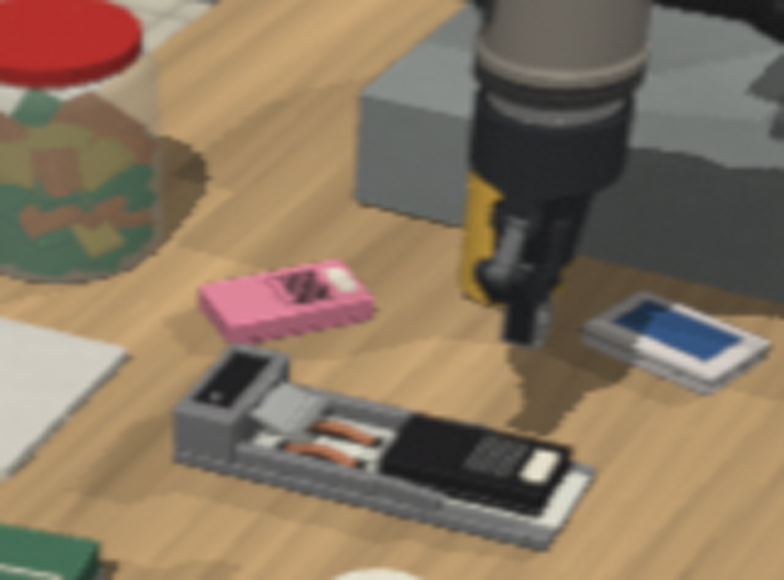

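View pics/top1.png

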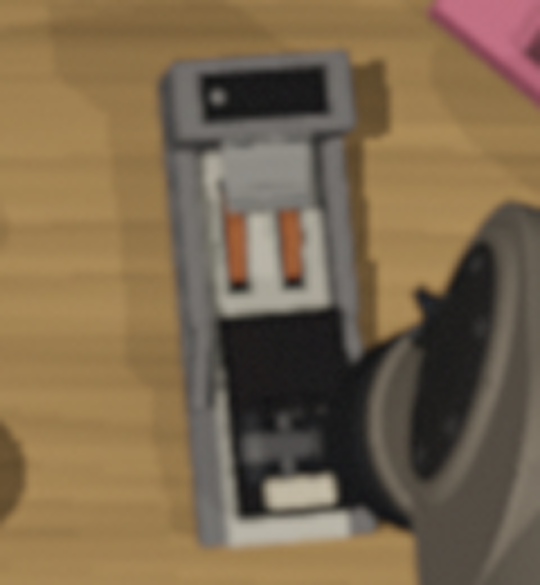

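Run:
```python
from fit import *
print(onplane("top",f([(177,415),(259,408),(177,474),(257,468)],4.8,(370,175)),.036))
print(onplane("side",f([(505,205),(485,258),(580,217),(558,278)],7,(315,175)),.036))
p=[.4892,-.2116,.0856]; print(T(p,[(0,18,36),(0,-18,36),(-25,18,36),(-25,-18,36)]))
```

```text
[[ 0.48961878 -0.19584009  0.036     ]
 [ 0.49271676 -0.23162573  0.036     ]
 [ 0.46426107 -0.19559354  0.036     ]
 [ 0.46686524 -0.23042506  0.036     ]]
[[ 0.49627259 -0.2267617   0.036     ]
 [ 0.48983144 -0.19449586  0.036     ]
 [ 0.46788939 -0.2340421   0.036     ]
 [ 0.46072508 -0.19721266  0.036     ]]
[[ 0.48766108 -0.19366591  0.036     ]
 [ 0.49073892 -0.22953409  0.036     ]
 [ 0.46275262 -0.19580329  0.036     ]
 [ 0.46583046 -0.23167148  0.036     ]]
```

```bash
python3 -m creep '[[[0,-0.2,4,-0.06,0,0,0],[0,-0.4,7.5,-0.12,0,0,0],[0,-0.4,9.2,-0.12,0,0,0],[0,-0.4,9.2,-0.12,0,0,0]]]'
```

```text
t: 2.95
eef_pos: [0.475, -0.214, 0.0443]
tool_rot: [0.044, 0.735, -0.676, -0.041]
contact_force: [-0.8, 0.5, 0.3]
gripper_width: 0.001
```

Run:
```python
from h import *
im,d=bot.read_camera("side"); cv2.imwrite("pics/side2.png",cv2.resize(im[145:240,315:420],None,fx=6.3,fy=6.3,interpolation=cv2.INTER_CUBIC))
o=[bot.get_obs() for _ in range(1)]
for k in o: print(k["eef_pos"],k["tool_rot"],k["contact_force"])
```

```text
[ 0.47555251 -0.21414944  0.04510196] [ 0.04395465  0.7346421  -0.67583904 -0.04013174] [-0.46069233  0.64496435  0.26913321]
```

View pics/side2.png

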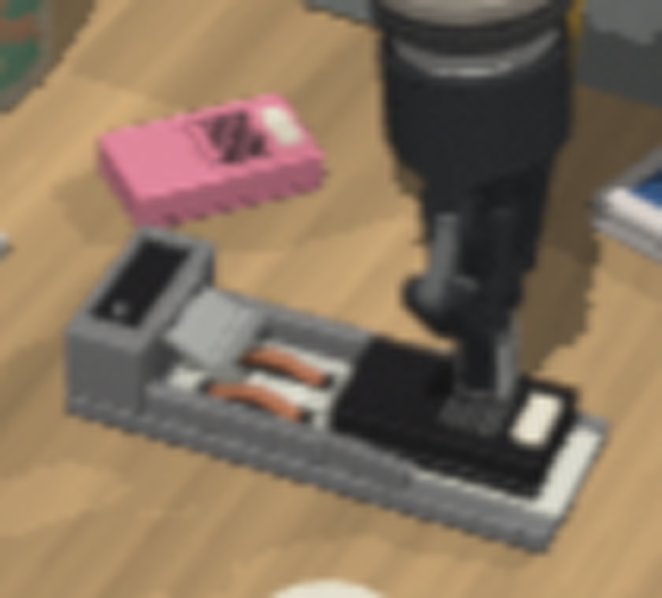

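The fingertips are above the ribbed pad at about (480,385) in the crop. Now I'll lower them gently until they touch.

```bash
python3 -m creep '[[[0,-0.05,0.4,0,0,0,0],[0,-0.07,0.6,0,0,0,0],[0,-0.07,0.6,0,0,0,0]]]'
```

```text
t: 3.38
eef_pos: [0.4758, -0.2134, 0.0386]
tool_rot: [0.044, 0.735, -0.675, -0.04]
contact_force: [0.1, 0.3, -0.5]
gripper_width: -0.003
```

```bash
python3 -m creep '[[[0,-0.01,0.1,0,0,0,0],[0,-0.02,0.2,0,0,0,0],[0,-0.02,0.2,0,0,0,0]]]'
```

```text
t: 3.75
eef_pos: [0.476, -0.2133, 0.0368]
tool_rot: [0.044, 0.735, -0.675, -0.04]
contact_force: [-1.3, 0.5, 6.6]
gripper_width: -0.001
```

```bash
python3 -m creep '[[[0,-0.3,-0.04,0,0,0,0],[0,-0.6,-0.07,0,0,0,0],[0,-0.6,-0.07,0,0,0,0]]]'
```

```text
t: 4.12
eef_pos: [0.4822, -0.2131, 0.0368]
tool_rot: [0.044, 0.735, -0.675, -0.04]
contact_force: [-0.4, -0.3, 6.0]
gripper_width: -0.002
```

```bash
python3 -m creep '[[[0,-0.01,0.05,0,0,0,0],[0,-0.01,0.1,0,0,0,0],[0,-0.01,0.1,0,0,0,0]]]'
```

```text
t: 4.5
eef_pos: [0.4823, -0.2131, 0.0367]
tool_rot: [0.044, 0.735, -0.675, -0.04]
contact_force: [-2.6, 1.4, 14.5]
gripper_width: 0.002
```

Run:
```python
from h import *
im,d=bot.read_camera("side"); cv2.imwrite("pics/side3.png",cv2.resize(im[145:240,315:420],None,fx=6.3,fy=6.3,interpolation=cv2.INTER_CUBIC))
im,d=bot.read_camera("top"); cv2.imwrite("pics/top3.png",cv2.resize(im[170:300,350:470],None,fx=4.5,fy=4.5,interpolation=cv2.INTER_CUBIC))
o=bot.get_obs();print(o["eef_pos"],o["contact_force"],o["torque"])
```

```text
[ 0.48225187 -0.21310941  0.03667936] [-2.82397148  1.55307451 14.54462261] [0.12140767 0.84698146 0.00953249]
```

View pics/side3.png

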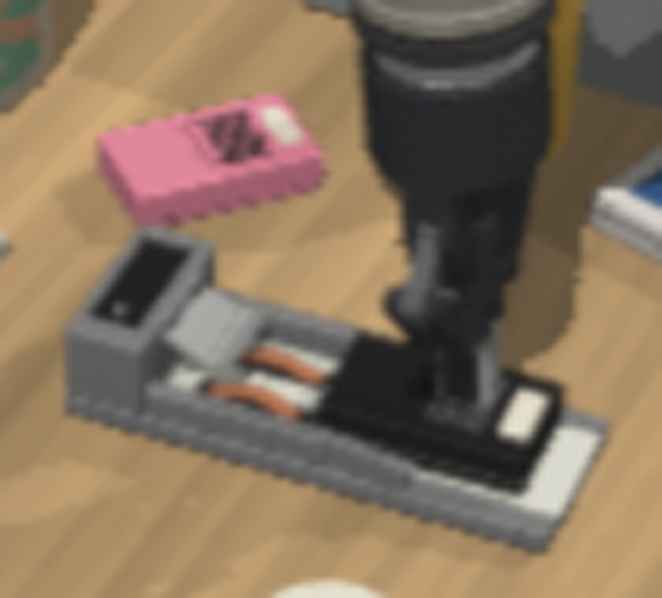

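View pics/top3.png

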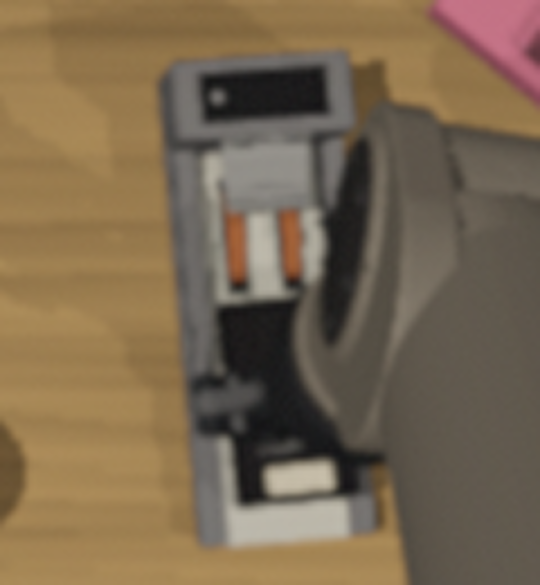

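```bash
python3 -m creep '[[[0,-0.01,0.05,0,0,0,0],[-0.02,-0.3,0.01,0,0,0,0],[-0.04,-0.6,-0.02,0,0,0,0],[-0.06,-0.9,-0.06,0,0,0,0],[-0.08,-1.2,-0.09,0,0,0,0],[-0.08,-1.2,-0.09,0,0,0,0]]]'
```

```text
t: 5.35
eef_pos: [0.4934, -0.2122, 0.0366]
tool_rot: [0.045, 0.735, -0.676, -0.04]
contact_force: [-5.6, -0.8, 19.9]
gripper_width: -0.002
```

```bash
python3 -m creep '[[[-0.02,-0.3,-0.04,0,0,0,0],[-0.03,-0.6,-0.07,0,0,0,0],[-0.04,-0.9,-0.11,0,0,0,0],[-0.05,-1.2,-0.145,0,0,0,0],[-0.05,-1.2,-0.145,0,0,0,0]]]'
```

```text
t: 5.98
eef_pos: [0.5051, -0.2108, 0.0366]
tool_rot: [0.045, 0.735, -0.676, -0.04]
contact_force: [-7.0, -0.6, 19.4]
gripper_width: 0.004
```

Run:
```python
from h import *
im,d=bot.read_camera("side"); cv2.imwrite("pics/side4.png",cv2.resize(im[145:240,315:420],None,fx=6.3,fy=6.3,interpolation=cv2.INTER_CUBIC))
o=bot.get_obs();print(o["eef_pos"],o["contact_force"],o["torque"])
```

```text
[ 0.50511074 -0.21079853  0.03659868] [-6.38303078  0.43743136 20.42363174] [-0.20123201  1.70157205 -0.03858767]
```

View pics/side4.png

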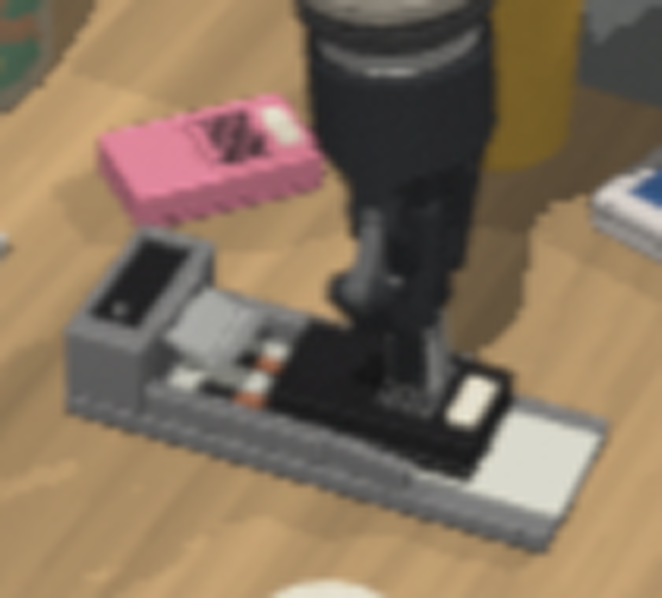

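The nose is now over the contacts, which are pressed down, and the pack lies flat. I'll keep sliding.

```bash
python3 -m creep '[[[-0.01,-0.3,-0.035,0,0,0,0],[-0.02,-0.6,-0.07,0,0,0,0],[-0.03,-0.9,-0.107,0,0,0,0],[-0.03,-1.2,-0.143,0,0,0,0],[-0.03,-1.5,-0.18,0,0,0,0],[-0.03,-1.5,-0.18,0,0,0,0]]]'
```

```text
t: 6.78
eef_pos: [0.5217, -0.2089, 0.0366]
tool_rot: [0.044, 0.735, -0.676, -0.039]
contact_force: [-2.1, -0.4, 16.1]
gripper_width: 0.001
```

Run:
```python
from h import *
im,d=bot.read_camera("side"); cv2.imwrite("pics/side5.png",cv2.resize(im[145:240,315:420],None,fx=6.3,fy=6.3,interpolation=cv2.INTER_CUBIC))
o=bot.get_obs();print(o["eef_pos"],o["contact_force"],o["torque"])
```

```text
[ 0.52167198 -0.20888858  0.03664327] [-2.60383414 -0.2254633  15.14733783] [-0.11930269  0.80365392  0.02661759]
```

View pics/side5.png

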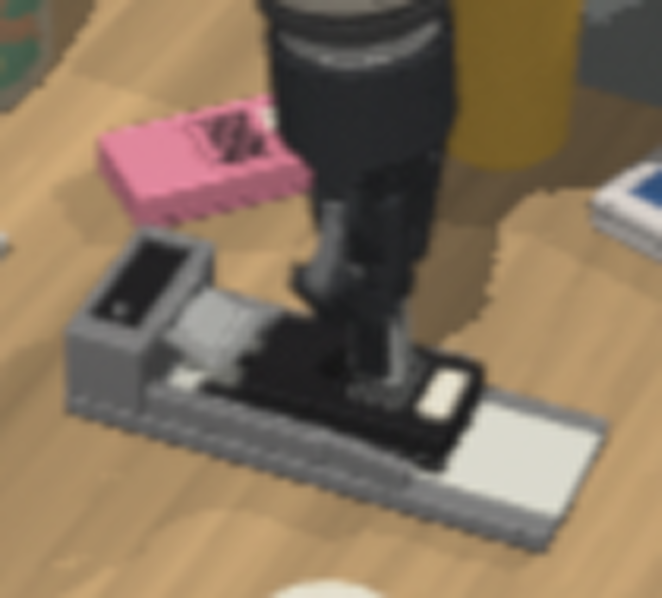

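```bash
python3 -m creep '[[[0,-0.01,0.05,0,0,0,0],[0,-0.3,0.015,0,0,0,0],[0,-0.6,-0.02,0,0,0,0],[0,-0.9,-0.055,0,0,0,0],[0,-1.2,-0.09,0,0,0,0],[0,-1.2,-0.09,0,0,0,0]]]'
```

```text
t: 7.58
eef_pos: [0.5311, -0.2083, 0.0365]
tool_rot: [0.046, 0.735, -0.676, -0.041]
contact_force: [-10.9, -0.3, 26.5]
gripper_width: 0.0
```

Run:
```python
from h import *
im,d=bot.read_camera("side"); cv2.imwrite("pics/side6.png",cv2.resize(im[145:240,315:420],None,fx=6.3,fy=6.3,interpolation=cv2.INTER_CUBIC))
o=bot.get_obs();print(o["eef_pos"],o["contact_force"],o["torque"])
```

```text
[ 0.53107831 -0.20834378  0.03657229] [-9.28197426 -0.64199002 26.18136434] [-0.08120083  2.58473069  0.00727971]
```

View pics/side6.png

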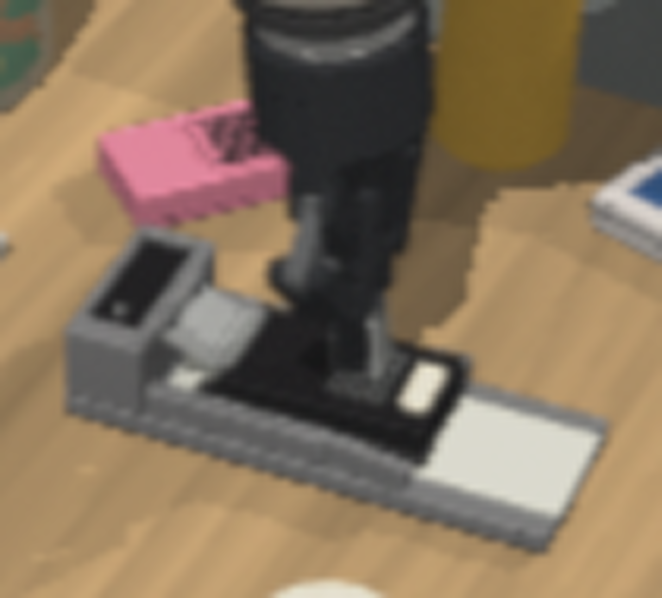

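Run:
```python
from fit import *
c=np.array([.5424,-.2049,.083]); 
def inc(P): 
    d=P[:,:2]-c[:2]; return np.round(np.c_[np.cos(c[2])*d[:,0]+np.sin(c[2])*d[:,1],-np.sin(c[2])*d[:,0]+np.cos(c[2])*d[:,1]]*1000,1)
for n,px in(("side2",[(578,378),(545,462)]),("side3",[(562,378),(524,462)]),("side4",[(512,370),(472,445)]),("side5",[(482,362),(440,440)]),("side6",[(467,355),(425,432)])):
    print(n,inc(onplane("side",f(px,6.3,(315,145)),.036)).tolist())
```

```text
side2 [[-97.3, -36.5], [-101.9, 20.9]]
side3 [[-91.0, -33.7], [-93.9, 24.5]]
side4 [[-69.6, -30.2], [-70.4, 23.1]]
side5 [[-56.0, -30.0], [-57.1, 25.5]]
side6 [[-48.5, -31.9], [-49.5, 23.3]]
```

The nose is about 6 mm past the lip line and the finger is now against the ridge. I'll ease the down-force a little and keep pushing.

```bash
python3 -m creep '[[[0,-0.2,-0.06,0,0,0,0],[0,-0.4,-0.1,0,0,0,0],[0,-0.6,-0.12,0,0,0,0],[0,-0.8,-0.145,0,0,0,0],[0,-0.8,-0.145,0,0,0,0]]]'
```

```text
t: 8.25
eef_pos: [0.538, -0.2078, 0.0366]
tool_rot: [0.047, 0.734, -0.676, -0.042]
contact_force: [-9.8, -0.5, 21.7]
gripper_width: -0.003
```

Run:
```python
from h import *
im,d=bot.read_camera("side"); cv2.imwrite("pics/side7.png",cv2.resize(im[145:240,315:420],None,fx=6.3,fy=6.3,interpolation=cv2.INTER_CUBIC))
o=bot.get_obs();print(o["eef_pos"],o["contact_force"],o["torque"])
```

```text
[ 0.53833591 -0.20779629  0.03663108] [-9.03526795  0.07803923 22.09392637] [-0.18398048  2.5526653   0.03880922]
```

View pics/side7.png

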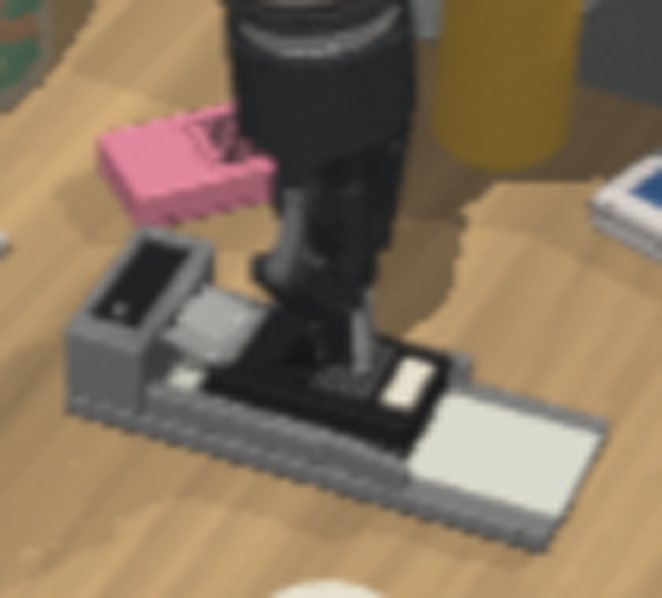

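Run:
```python
from fit import *
c=np.array([.5424,-.2049,.083]); 
for x in(40,47,54,60,74):
  print(x,((proj("side",T(c,[(x,28,36),(x,28,14),(x,30,28),(x,20,37)]))-[315,145]+.5)*6.3).round().tolist())
for x in(-49,-42,-36): print(x,((proj("side",T(c,[(x,28,36),(x,-28,36)]))-[315,145]+.5)*6.3).round().tolist())
im=cv2.imread("pics/side7.png"); cv2.imwrite("pics/z7.png",cv2.resize(im[220:470,130:480],None,fx=2.2,fy=2.2))
im=cv2.imread("pics/side6.png"); cv2.imwrite("pics/z6.png",cv2.resize(im[220:470,130:480],None,fx=2.2,fy=2.2))
```

```text
40 [[226.0, 384.0], [225.0, 422.0], [224.0, 401.0], [233.0, 371.0]]
47 [[211.0, 379.0], [210.0, 418.0], [209.0, 396.0], [218.0, 367.0]]
54 [[196.0, 375.0], [195.0, 414.0], [194.0, 392.0], [203.0, 363.0]]
60 [[183.0, 372.0], [183.0, 410.0], [181.0, 388.0], [191.0, 359.0]]
74 [[154.0, 363.0], [154.0, 402.0], [152.0, 380.0], [161.0, 351.0]]
-49 [[420.0, 439.0], [466.0, 361.0]]
-42 [[405.0, 434.0], [450.0, 357.0]]
-36 [[392.0, 431.0], [437.0, 353.0]]
```

View pics/z7.png

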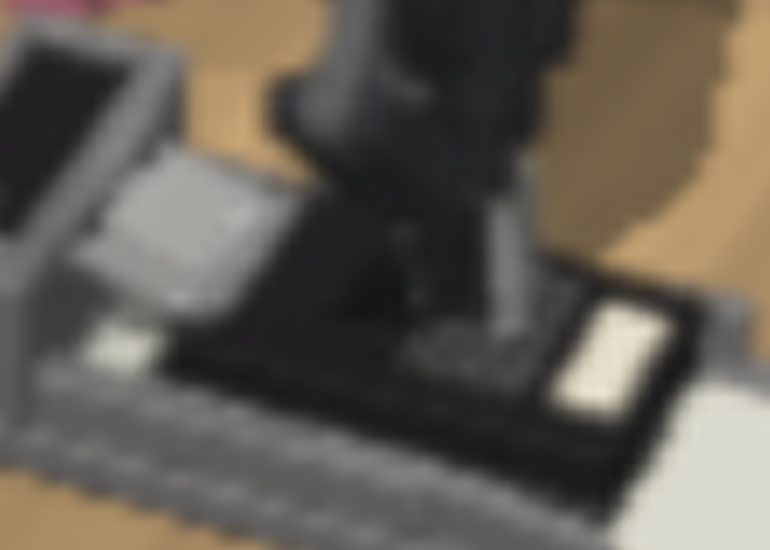

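View pics/z6.png

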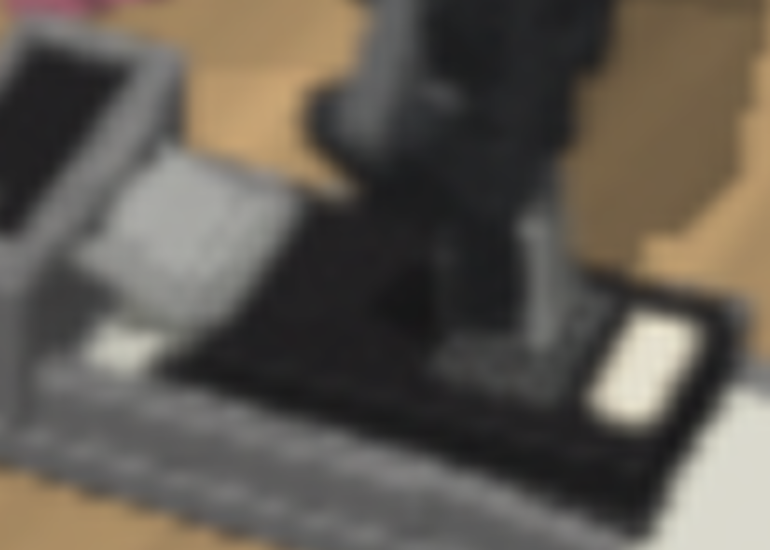

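The rear edge is at cradle x ≈ -42 mm and the nose is about +54 mm, under the leaf. That leaves about 20 mm.

```bash
python3 -m creep '[[[0,-0.25,-0.04,0,0,0,0],[0,-0.5,-0.075,0,0,0,0],[0,-0.75,-0.11,0,0,0,0],[0,-1.0,-0.14,0,0,0,0],[0,-1.0,-0.14,0,0,0,0]]]'
```

```text
t: 8.93
eef_pos: [0.549, -0.2067, 0.0366]
tool_rot: [0.046, 0.735, -0.676, -0.041]
contact_force: [-8.8, -1.5, 20.5]
gripper_width: -0.002
```

```bash
python3 -m creep '[[[0,-0.2,-0.025,0,0,0,0],[0,-0.4,-0.05,0,0,0,0],[0,-0.6,-0.07,0,0,0,0],[0,-0.6,-0.07,0,0,0,0]]]'
```

```text
t: 9.43
eef_pos: [0.555, -0.2061, 0.0366]
tool_rot: [0.046, 0.735, -0.676, -0.042]
contact_force: [-9.8, -0.6, 20.9]
gripper_width: -0.005
```

Run:
```python
from h import *
im,d=bot.read_camera("side"); cv2.imwrite("pics/side8.png",cv2.resize(im[145:240,315:420],None,fx=6.3,fy=6.3,interpolation=cv2.INTER_CUBIC))
o=bot.get_obs();print(o["eef_pos"],o["contact_force"],o["torque"])
```

```text
[ 0.55494784 -0.20614937  0.03662644] [-9.22814046 -1.58752047 20.5946781 ] [-0.13509021  2.24674724  0.00580621]
```

View pics/side8.png

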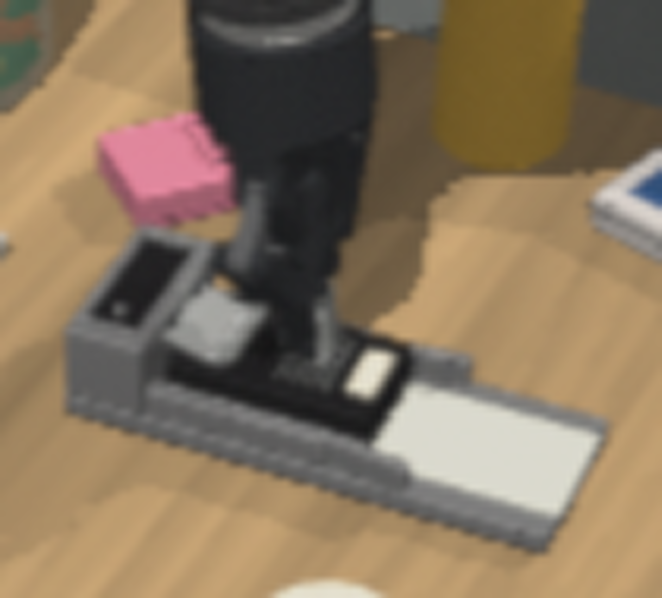

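```bash
python3 -m creep '[[[0,-0.1,-0.012,0,0,0,0],[0,-0.2,-0.025,0,0,0,0],[0,-0.3,-0.037,0,0,0,0],[0,-0.3,-0.037,0,0,0,0]]]'
```

```text
t: 9.98
eef_pos: [0.5579, -0.2059, 0.0367]
tool_rot: [0.046, 0.735, -0.676, -0.042]
contact_force: [-9.3, -0.6, 20.2]
gripper_width: -0.001
```

```bash
python3 -m creep '[[[0,-0.1,-0.012,0,0,0,0],[0,-0.2,-0.025,0,0,0,0],[0,-0.3,-0.037,0,0,0,0],[0,-0.3,-0.037,0,0,0,0]]]'
```

```text
t: 10.48
eef_pos: [0.558, -0.2059, 0.0366]
tool_rot: [0.048, 0.734, -0.676, -0.044]
contact_force: [-16.1, -0.1, 27.1]
gripper_width: -0.0
```

The TCP stopped moving and the force rose, so the pack is against the stop. I'll give one small push to confirm.

```bash
python3 -m creep '[[[0,-0.1,-0.05,0,0,0,0],[0,-0.2,-0.08,0,0,0,0],[0,-0.2,-0.08,0,0,0,0]]]'
```

```text
t: 10.85
eef_pos: [0.5582, -0.2059, 0.0367]
tool_rot: [0.049, 0.734, -0.676, -0.045]
contact_force: [-18.8, -0.5, 26.8]
gripper_width: -0.004
```

Run:
```python
from h import *
im,d=bot.read_camera("side"); cv2.imwrite("pics/side9.png",cv2.resize(im[145:240,315:420],None,fx=6.3,fy=6.3,interpolation=cv2.INTER_CUBIC))
o=bot.get_obs();print(o["eef_pos"],o["contact_force"],o["torque"])
```

```text
[ 0.55824844 -0.20587336  0.03666579] [-1.89399488e+01 -2.50678734e-02  2.55032584e+01] [-0.08842429  4.69687208 -0.04662712]
```

View pics/side9.png

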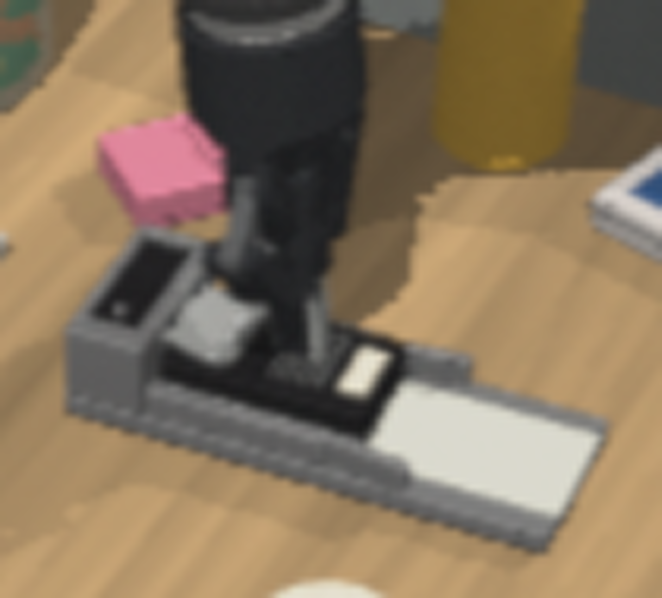

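Home. I'll relax the forward and downward load together, then lift away.

```bash
python3 -m creep '[[[0,0.12,-0.1,0,0,0,0],[0,0.3,-0.15,0,0,0,0],[0,0.3,-0.15,0,0,0,0]]]'
```

```text
t: 11.28
eef_pos: [0.5584, -0.2055, 0.037]
tool_rot: [0.047, 0.734, -0.676, -0.043]
contact_force: [-8.3, -1.5, 6.6]
gripper_width: -0.003
```

```bash
python3 -m creep '[[[0,0.15,-0.1,0,0,0,0],[0,0.3,-0.5,0,0,0,0],[0,0.6,-2,0,0,0,0],[0,0.8,-5,0,0,0,0],[0,1.1,-8,0,0,0,0],[0,6,-11,0,0,0,0],[0,12,-12,0,0,0,0],[0,18,-12,0,0,0,0],[0,18,-12,0,0,0,0]]]'
```

```text
t: 12.4
eef_pos: [0.3947, -0.2191, 0.1794]
tool_rot: [0.045, 0.734, -0.677, -0.04]
contact_force: [1.3, 0.7, 0.6]
gripper_width: -0.005
```

Run:
```python
from fit import *
for c in("side","top"):
    im,d=bot.read_camera(c); cv2.imwrite(f"pics/{c}F.png",im)
    b=(slice(165,240),slice(315,420)) if c=="side" else (slice(175,300),slice(370,450))
    k=6.3 if c=="side" else 4.8
    cv2.imwrite(f"pics/{c}Fz.png",cv2.resize(im[b],None,fx=k,fy=k,interpolation=cv2.INTER_CUBIC))
    a=cv2.imread(f"pics/{c}0.png"); df=cv2.absdiff(a,im).max(2); cv2.imwrite(f"pics/{c}D.png",df)
o=bot.get_obs();print(o["t"],o["eef_pos"],o["contact_force"])
```

```text
12.5 [ 0.39935816 -0.21842812  0.17930428] [0.81533997 0.23105929 0.51317098]
```

View pics/topF.png

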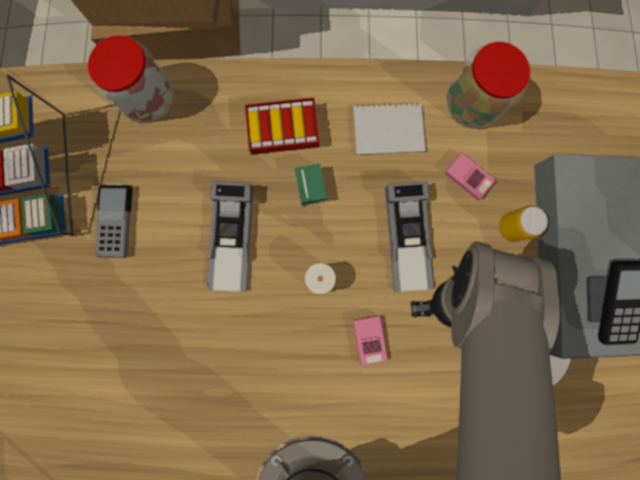

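View pics/sideFz.png

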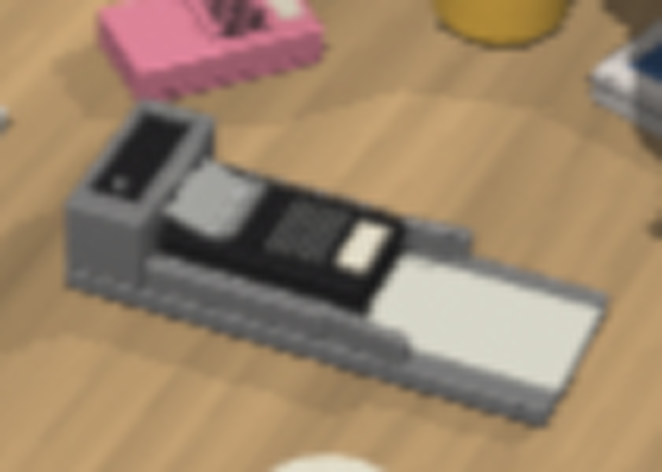

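View pics/topFz.png

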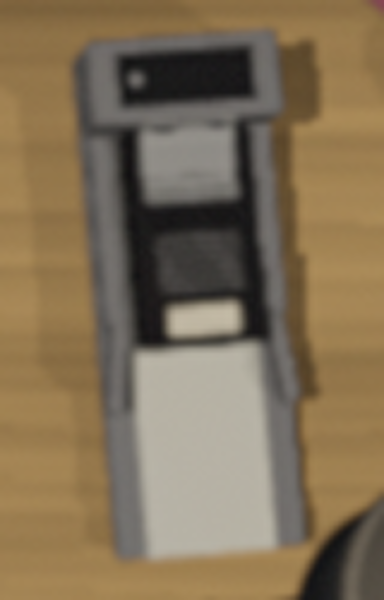

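View pics/sideD.png

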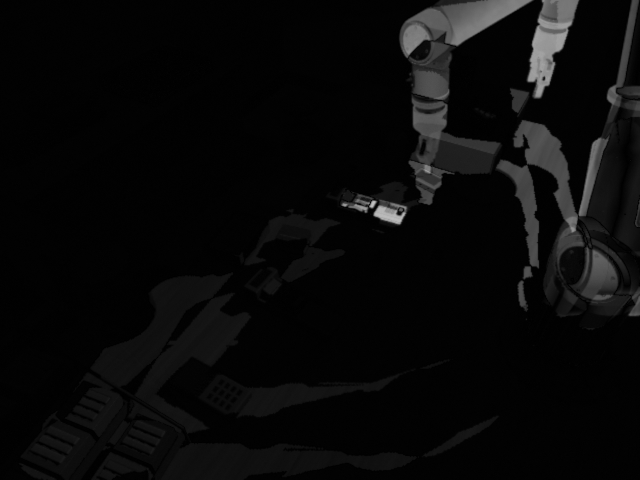

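Run:
```python
from fit import *
im=cv2.imread("pics/topF.png")
a=cv2.resize(im[180:300,200:260],None,fx=5,fy=5,interpolation=cv2.INTER_CUBIC);b=cv2.resize(im[180:300,380:440],None,fx=5,fy=5,interpolation=cv2.INTER_CUBIC)
cv2.imwrite("pics/cmp.png",np.hstack([a,b]))
# brightness profiles along deck axis
c=np.array([.5424,-.2049,.085]); g=cv2.cvtColor(im,cv2.COLOR_BGR2GRAY).astype(np.float32)
xs=np.arange(-34,-12,1.)
P=proj("top",T(c,[(x,y,36) for x in xs for y in(-15,0,15)])).astype(np.float32)
v=cv2.remap(g,P[:,:1],P[:,1:],cv2.INTER_LINEAR).reshape(-1,3); print(np.c_[xs,v].round().astype(int).tolist())
```

```text
[[-34, 177, 178, 178], [-33, 178, 178, 177], [-32, 178, 177, 177], [-31, 178, 178, 178], [-30, 178, 178, 178], [-29, 179, 179, 179], [-28, 178, 179, 177], [-27, 177, 176, 175], [-26, 168, 172, 167], [-25, 159, 157, 156], [-24, 140, 140, 137], [-23, 119, 114, 114], [-22, 97, 85, 91], [-21, 77, 78, 65], [-20, 82, 86, 51], [-19, 98, 105, 51], [-18, 117, 134, 57], [-17, 139, 156, 69], [-16, 154, 169, 81], [-15, 163, 177, 86], [-14, 169, 180, 89], [-13, 172, 182, 89]]
```

View pics/cmp.png

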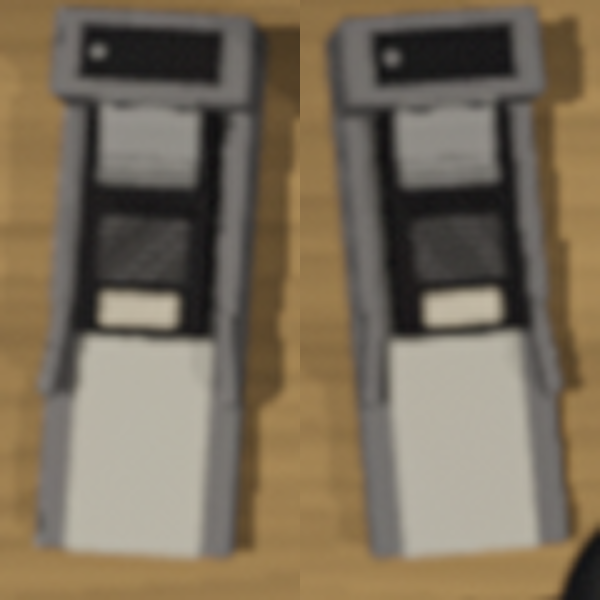

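The pack (right) sits exactly like the one already docked in the full cradle (left). Its rear edge is at cradle x ≈ -22.5 mm, against -22 expected when home.

Run:
```python
from station import bot
print(bot.hand_in())
```

```text
the job is handed in; nothing more can be done
None
```

The pack is docked in the empty cradle, fully home against the end stop and flat under the leaf. I handed the job in at about 12.5 s.

I pressed it down with the shut fingertips just behind the thumb ridge and slid it over the contacts and under the leaf. At the stop the fingertips stopped moving and the push rose to about 19 N. I then eased the load off and took the hand away.

**Last checks:**
- **Position:** the rear edge sits at cradle x ≈ -22.5 mm, against -22 mm expected when home. That difference is within the camera calibration, and the pack looks the same as the one in the full cradle.
- **Surroundings:** nothing else on the counter appears to have moved, apart from shadows. The force on the tool after backing off was about zero.

**Off target:** the downward force reached about 27 N at times, above the 15–20 N you advised. It stayed well below the failure limits, and none of the pictures showed the nose lifting.

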